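# Find the loose rack bolt by touch and hold its cap open

## Robot

A 6-joint arm with a two-finger parallel gripper is mounted at the origin on the work surface. World frame = base frame: x ahead of the robot, y to its left, z up, the work surface at z = 0. Lengths are in mm, angles in rad, forces in N, time in s.
With the tool pointing down it reaches from about 350 to 875 mm from the base axis. Payload 4.2 kg.
Tool frame: the origin (TCP) lies midway between the tips of the shut fingers; the grasp point (between the pads) lies 19 mm behind it (arm.tcp_to_grasp is the distance from the TCP to the grasp point, in mm); z points along the fingers, y is the line along which they close (so a half turn about z gives the same grasp; the last joint's range is limited). The gripper opens to 85 mm and grips with 20 to 120 N. Pads are 22 mm wide; open, the fingers measure 114 mm over their backs; the gripper's body (76 mm by 85 mm) begins 54 mm behind the grasp point. The pads swing forward as they close: fully open they stand 13 mm farther back than shut.
Start: joints at [-0.964, 0.385, 0.008, 0, -1.194, -0.259], TCP at [213.033, -587.551, 205.512] pointing down, gripper open.
Joint ranges: [-3.14, 3.14], [-1.21, 2.06], [-1.07, 1.41], [-3.16, 2.05], [-2.99, -0.16], [-3.1, 3.1]. Speed limits (rad/s): [2.79, 2.79, 3.14, 3.14, 3.14, 3.14].

## Interface

Orientations are given as a unit quaternion [x, y, z, w].
In Python, from bench import arm, imaging, job, models gives the robot as it stands.
- The arm moves only by the tool arm_command, never from a script. Its argument "rows" is a list of rows, each an object with "grip": the opening, from 0 (shut) to 1 (fully open); "linear": the shift along the tool's x, y, z in mm, a list of three; "rot": the turn, a rotation vector about the tool's x, y, z in rad, a list of three. In form: [{"grip": grip, "linear": [tx, ty, tz], "rot": [rx, ry, rz]}, ...]. A call has 1 to 10 rows; each row is the pose to reach, as a shift and turn from the pose commanded when the call began, along the tool's axes at that moment; what a row does not reach only later rows make up. A row lasts 1/8 s, in which the tool goes at most 62.5 mm and 10.7 degrees, less where a joint would pass 70% of its speed; a pose out of reach is approached as far as the arm can. A call with a gripper value outside its range is refused whole. The fingers move at their own pace and stop on an object; the grip force is fixed at half the most. Time passes only in rows, so rows that repeat a pose let the fingers close. It gives the time, the measured TCP pose, the force, the opening and the grip force at its end, in the units of the state.
- arm.read_state(): the state, without advancing time (a new reading comes with each control period).
- imaging.get_image(name): name is "side" or "top"; returns a dict with "frame" (400x640x3 uint8, red, green, blue), "fx", "fy", "cx", "cy" (pixels), "k1" (the pictures are not rectified: a ray, as slopes to the right and down, at radius r is drawn at 1 + k1 r^2 times it, then the intrinsics apply), "extrinsics" (4x4, takes a point from world to camera coordinates). Camera axes: x right, y down, z forward; pixel columns grow to the right and rows downward; lengths in mm; the calibration is good to about 2 mm. A picture is of the moment at which its call begins. There is no depth.
- job.job_done(): hands the job in; it is judged then, once.
Trained networks look in a picture, given as the dict that the camera call returned (one of the last four; its "shot" number tells which), for a name from the list of things; names that differ only in an ending like _2 or _b are one class to them, and where a whole thing is asked for, a point or a joint stands for the part that bears it (a point fixed in the world has none). Each returns a list of dicts, best first, with "score" (0 to 1); they miss things now and then, are a little off and sometimes report something else, mostly with a low value. They report only what shows in the picture. A call takes as long as a camera call. They do not tell look-alikes from the thing itself.
- models.spot_in(picture, query): "rect" ([left, top, right, bottom] in pixels, round what is visible of it).
- models.tip_of(picture, query): "pixel" ([column, row] in pixels: a listed point, or the origin of a listed thing).
The state is a dict: "clock": time; "joints": joint angles; "joint_vel": joint speeds; "joint_efforts": joint torques, N m; "position": TCP position; "ee_rot": TCP orientation; "contact_force": force on the tool from outside, world axes, zero at the start; "wrist_torque": the same for the moment, N m; "gripper_width": finger opening in mm; "grasp_force": force on a finger pad.
Only numpy, scipy, OpenCV 4.12 (cv2) and the standard library are available. Lean on these libraries where they do the work, as an engineer would, in place of code of your own. Each camera call takes 0.05 s, during which the arm holds its last target. There are 200 camera calls.

## Task

One of the three capped bolts that hold the rack's foot plate to the pharmacy counter has worked loose: nudge the closed caps sideways to find the bolt that rocks, then flip up that bolt's sprung cap and finish with the gripper still holding it open, swung at least half-way to upright, so that a colleague can get the spanner on the nut. Leave the other two caps shut, and do not knock over or shove aside the stock and the spanner that lie about.

Things in the scene. Friction and masses are not known exactly. Their poses are not given: they have to be found in the camera images.
- rack: Low stepped grey steel rack of medicine stock with a steel foot plate (6 mm thick, 340 mm long) in front. Origin on the counter under the middle bolt; x runs along the row of three bolts away from the robot, y points from the bolts to the shelves (their front is 115 mm from the row; 100 mm tall there, 230 at the back), z up. Bolts 95 mm apart. Which one is loose cannot be seen and changes.
- bolt_near (a point): Bolt place nearest the robot: point on the plate's upper face on the bolt's axis; axes as the rack. On each place stands the same grey plastic cap. Closed, it is a hollow box 40 mm wide along x, front face 24 mm to the -y side of the axis, back 19 mm to the +y side, lower edge 7 mm and flat top 39 mm above the plate. Its base (42 x 50 x 5 mm) is clamped under the nut.
- bolt_middle (a point): The same for the middle bolt. Each cap's hinge lies along x, 21 mm from the axis on the +y side, 36 mm above the plate: the front swings up and over towards the shelves. It can be pinched from above on its two side faces (40 mm apart), near the front, and pivots between the fingers as it swings.
- bolt_far (a point): The same for the bolt farthest from the robot. Under each cap a hex nut 24 mm across and the stud of the bolt reach 31 mm above the plate. Each closed cap also has a small thumb lip, 24 mm wide and 3 mm thick, that sticks out 5 mm from the front face, 12 mm above the plate.
- loose_rock_a (a joint): Lean of the loose bolt (with its cap) about the row direction x, rad: 0 upright, positive when its top leans away from the shelves (-y), stops at +-0.18. A sideways push of 1 to 2 N on the cap rocks it to the stop (4 to 6 mm at the cap); it springs upright when let go. The two sound bolts do not move at all when pushed.
- loose_rock_b (a joint): The same about y: positive when the top leans along +x, towards the far end of the row; stops at +-0.18 rad.
- loose_cap (a joint): Opening angle of the loose bolt's cap, rad: 0 shut, 1.57 swung fully upright, 1.9 its stop. A light spring (0.02 to 0.04 N m, about 1 N at the cap's front) shuts it as soon as it is let go.
- tight1_cap (a joint): Opening angle of the cap of one of the two sound bolts (not told which), rad: 0 shut; sprung shut in the same way.
- tight2_cap (a joint): Opening angle of the cap of the other sound bolt, rad: 0 shut.
- spanner: Steel spanner, 200 mm long, lying on the counter along its own x, on the side of the bolts away from the shelves. Origin under its middle.
- leaflet_carton: Small flat white carton 60 x 34 x 20 mm, lying on the foot plate between the bolts and the shelves. Origin under its centre.
- syrup_bottle: Amber bottle, 52 mm wide, 125 mm tall, standing on the counter. Origin under its centre.
- dropper1: White dropper bottle, 30 mm wide, 68 mm tall, standing past the far end of the foot plate. Origin under its centre.
- dropper2: White dropper bottle, 30 mm wide, 68 mm tall, standing on the counter on the robot's side. Origin under its centre.
- tablet_jar: White jar, 64 mm wide, 85 mm tall, standing on the counter. Origin under its centre.
- medicine_carton: White carton with a blue band, 50 x 110 x 75 mm tall, standing on the counter at the near end of the foot plate. Origin under its centre.
Mind the look-alikes: they are no part of the job. Leave any pink look-alike of the tablet_jar alone.

How it is judged:
By the outcome, as a careful person would: the job done as asked, in the order asked, and still so for the second after the job is handed in, while the arm keeps its last pose, push and grip.
It also fails if it takes over 58 s, if anything falls off the work surface, if the arm or the gripper's body presses on something with over 40 N, if the wrist force passes 120 N, or if a joint passes its speed limit or range.

## Working session

There is one attempt and no reset: what is moved stays moved. The work goes in short steps, Python scripts to look and compute and a tool call to move; the robot and the scene stay as the last step left them, time stands still between calls to the robot, and variables do not carry over. Pictures are saved under pics/ and viewed, at most 10 in all, crops included, and the job is handed in when it is done.

Besides the shell and the picture viewer there is one more tool, called after "Request:" as name([rows], argument=value, ...), one row to a line, values as JSON. arm_command: Moves the arm, as the interface text tells. Its arguments: {"type":"object","properties":{"rows":{"type":"array"}},"required":["rows"]}

```bash
mkdir -p pics; cat > h.py <<'E'
import numpy as np, cv2
from bench import arm, imaging, job, models
from scipy.spatial.transform import Rotation as R
def cam(p): return np.array([[p['fx'],0,p['cx']],[0,p['fy'],p['cy']],[0,0,1.]]), np.array([p['k1'],0,0,0,0.])
def ray(p,px):
    K,d=cam(p); u=cv2.undistortPoints(np.array([[px]],float),K,d)[0,0]
    E=np.array(p['extrinsics']); r=E[:3,:3].T@np.array([u[0],u[1],1]); return -E[:3,:3].T@E[:3,3], r/np.linalg.norm(r)
def proj(p,X):
    K,d=cam(p);E=np.array(p['extrinsics']); X=np.atleast_2d(np.array(X,float))
    return cv2.projectPoints(X,cv2.Rodrigues(E[:3,:3])[0],E[:3,3],K,d)[0][:,0]
def tri(ps):
    A=0;b=0
    for p,px in ps:
        c,r=ray(p,px);M=np.eye(3)-np.outer(r,r);A=A+M;b=b+M@c
    return np.linalg.solve(A,b)
def atz(p,px,z):
    c,r=ray(p,px); return c+r*(z-c[2])/r[2]
def save(p,n): cv2.imwrite('pics/'+n,p['frame'][:,:,::-1])
E
python3 - <<'E'
from h import *
s=imaging.get_image('side');t=imaging.get_image('top')
save(s,'s0.png');save(t,'t0.png')
for n in ['bolt_near','bolt_middle','bolt_far','rack','spanner','leaflet_carton','syrup_bottle','dropper1','tablet_jar','medicine_carton']:
    for k,p in(('s',s),('t',t)):
        print(n,k,[(np.round(d['pixel']).tolist(),round(d['score'],2)) for d in models.tip_of(p,n)[:3]])
for p in(s,t):
    E=np.array(p['extrinsics']);print(-E[:3,:3].T@E[:3,3])
print(arm.read_state())
E
```

```text
bolt_near s [([239.0, 288.0], 0.59), ([236.0, 191.0], 0.56)]
bolt_near t [([259.0, 271.0], 0.91)]
bolt_middle s [([280.0, 188.0], 0.89)]
bolt_middle t [([265.0, 222.0], 0.58)]
bolt_far s [([322.0, 178.0], 0.96)]
bolt_far t [([267.0, 181.0], 0.87)]
rack s [([299.0, 235.0], 0.64), ([279.0, 185.0], 0.6)]
rack t [([266.0, 224.0], 0.61), ([296.0, 138.0], 0.38)]
spanner s []
spanner t [([334.0, 230.0], 0.59)]
leaflet_carton s [([268.0, 160.0], 0.91), ([377.0, 181.0], 0.32)]
leaflet_carton t [([226.0, 230.0], 0.75), ([301.0, 322.0], 0.49)]
syrup_bottle s [([381.0, 248.0], 0.86)]
syrup_bottle t [([367.0, 166.0], 0.77)]
dropper1 s [([377.0, 183.0], 0.61)]
dropper1 t [([294.0, 136.0], 0.6), ([372.0, 292.0], 0.55)]
tablet_jar s [([324.0, 271.0], 0.91), ([363.0, 319.0], 0.84), ([263.0, 350.0], 0.63)]
tablet_jar t [([265.0, 224.0], 0.72), ([371.0, 214.0], 0.65), ([424.0, 212.0], 0.64)]
medicine_carton s [([186.0, 239.0], 0.89), ([321.0, 178.0], 0.29)]
medicine_carton t [([302.0, 324.0], 0.76)]
[ 425.6372303  -575.82137429  508.41943231]
[ 463.23220402 -124.20841945  825.34262972]
{'clock': 1.1, 'joints': array([-9.64401459e-01,  3.84695717e-01,  7.93297465e-03,  1.42877677e-05,
       -1.19400652e+00, -2.58626145e-01]), 'joint_vel': array([ 0.00061602, -0.00019752, -0.00063276,  0.00178135, -0.00010371,
       -0.00072396]), 'joint_efforts': array([-3.99795281e-04, -3.92100048e+01,  1.88616210e+01,  4.19087380e+00,
       -3.50909304e-04, -4.88265641e-05]), 'position': array([ 213.03715715, -587.56527529,  205.52972026]), 'ee_rot': array([-1.73012019e-01,  9.84919713e-01, -1.50726028e-05, -3.58047034e-07]), 'contact_force': array([-0.47441267,  0.0386188 ,  0.44668051]), 'wrist_torque': array([ 0.01094667, -0.00328845, -0.00380145]), 'grasp_force': 0.0, 'gripper_width': 85.53034915004717}
```

View pics/s0.png

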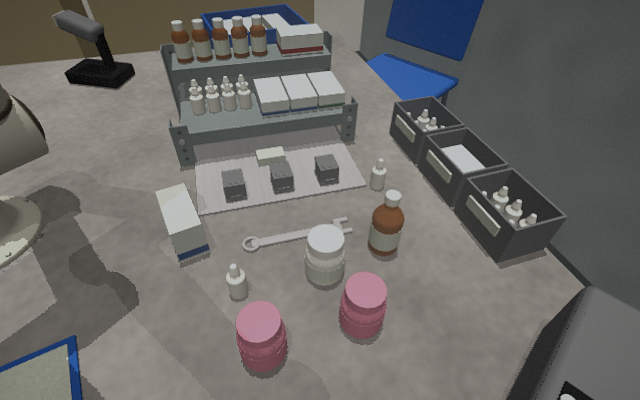

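View pics/t0.png

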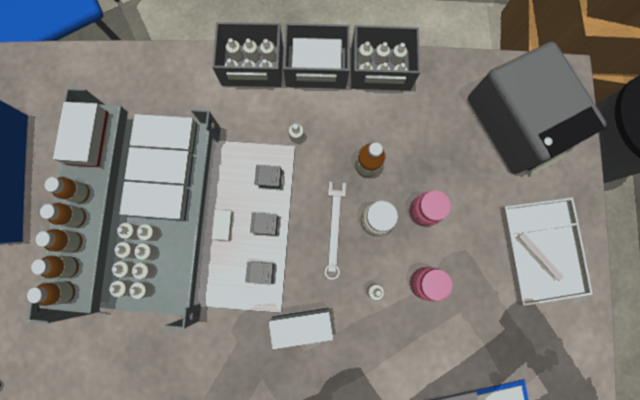

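The side view shows the caps at about (234,185), (281,175) and (326,168); in the top view they are at about (262,272), (265,223) and (268,176). The spanner lies at x≈335 (top), with the jar, syrup and dropper beyond it and the leaflet carton at (222,224).

```bash
python3 - <<'E'
from h import *
s=imaging.get_image('side');t=imaging.get_image('top')
for a,b in (((239,191),(259,271)),((280,188),(265,222)),((322,178),(267,181)),((234,185),(262,272)),((281,175),(265,223)),((326,168),(268,176))):
    print(np.round(tri([(s,a),(t,b)]),1))
a=cv2.resize(s['frame'][135:215,185:375],None,fx=4,fy=4,interpolation=3)
b=cv2.resize(t['frame'][135:320,200:300],None,fx=4,fy=4,interpolation=3)
b=cv2.rotate(b,cv2.ROTATE_90_CLOCKWISE)[:280+120]
a=a[:,:740];b=b[:,:740]
b=np.vstack([b])
im=np.vstack([a[:200*2][:320],b[:280+0]])
cv2.imwrite('pics/z0.png',np.vstack([a,b[120:400]])[:,:,::-1])
E
```

```text
[ 4.499e+02 -1.590e+01  2.000e-01]
[541.7 -21.9  -9.6]
[630.7 -23.3  -4.7]
[445.4 -25.   26.4]
[540.2 -27.3  29.9]
[635.8 -28.7  25.8]
```

View pics/z0.png

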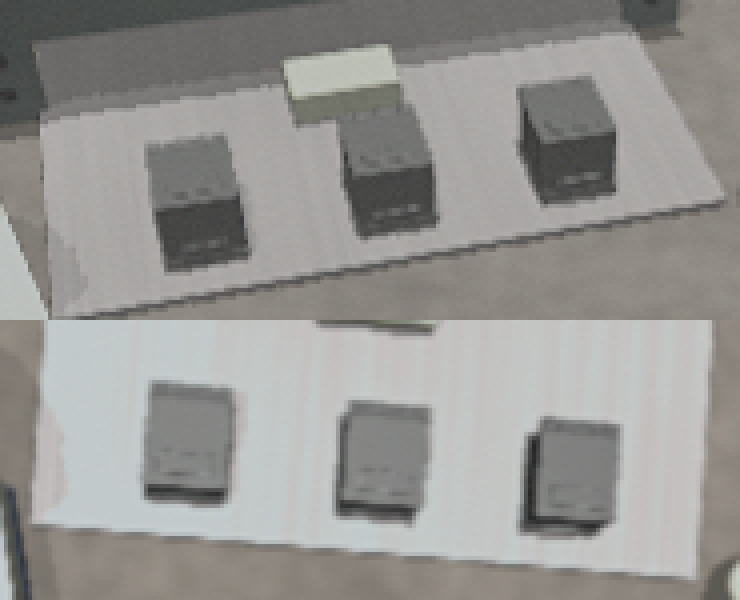

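The crop shows the three shut caps and the plate front edge clearly. I'll fit the rack pose to their top-face corners.

```bash
cat > fit.py <<'E'
from h import *
from scipy.optimize import least_squares
s=imaging.get_image('side');t=imaging.get_image('top')
S={-1:[(147,145),(228,136),(157,208),(240,195)],0:[(342,120),(412,107),(345,178),(432,162)],1:[(519,88),(590,77),(535,143),(614,128)]}
T={-1:[(152,382),(233,388),(146,486),(228,492)],0:[(348,402),(431,406),(342,502),(415,508)],1:[(541,418),(620,425),(537,512),(612,522)]}
fs=lambda q:(185+q[0]/4-.4,135+q[1]/4-.4); ft=lambda q:(200+(q[1]-200)/4-.4,135+(739-q[0])/4-.4)
C=np.array([(-20,19,45),(20,19,45),(-20,-24,45),(20,-24,45)],float)
ob=[];X=[];W=[]
for i in(-1,0,1):
    for c,a,b in zip(C,S[i],T[i]): X.append(c+[95*i,0,0]);ob.append((fs(a),ft(b)))
for xs,a,b in((-170,(52,318),(33,523)),(170,(722,197),(697,577))): X.append([xs,np.nan,6]);ob.append((fs(a),ft(b)))
X=np.array(X);ob=np.array(ob)
def wor(v):
    Y=X.copy();Y[np.isnan(Y[:,1]),1]=v[4]
    return R.from_euler('z',v[2]).apply(Y)+[v[0],v[1],v[3]]
def res(v):
    w=wor(v);return np.r_[(proj(s,w)-ob[:,0]+v[5:7]),(proj(t,w)-ob[:,1]+v[7:9])].ravel()
def res2(v): return np.r_[res(v),v[5:9]/2.,v[3]/2]
f=least_squares(res2,[541,-25,0,0,-60,0,0,0,0],loss='soft_l1')
print(np.round(f.x,3)); print(np.round(res(f.x).reshape(-1,2).T,1))
v=f.x
for i in(-1,0,1): print(i,R.from_euler('z',v[2]).apply([95*i,0,0])+[v[0],v[1],6])
for n,a,h in(('spanner head',(337,190),8),('spanner ring',(332,272),8),('jar',(381,217),85),('syr',(373,150),125),('drop1',(296,130),68),('medA',(270,318),75),('medB',(331,309),75),('leafl',(222,224),26),('shelfnear',(197,318),100),('shelffar',(212,118),100)):
    p=atz(t,a,h);print(n,np.round(p),np.round(R.from_euler('z',-v[2]).apply(p-[v[0],v[1],0])))
E
python3 fit.py
```

```text
[ 5.40811e+02 -2.12180e+01 -4.60000e-02 -1.78600e+00 -4.64830e+01
 -5.30000e-01  7.75000e-01  7.05000e-01  5.30000e-02]
[[-0.6 -0.4 -1.  -0.4 -1.5  0.3  1.7  0.1 -0.5  0.1  1.2  0.5  0.3  0.8
   1.3  1.7 -2.1 -1.8  0.9  1.8 -1.9 -1.7  1.4  1.5 -0.3 -1.1 -0.1 -0.3]
 [ 1.3  0.3 -0.2 -0.6 -0.1 -0.  -1.1 -0.5  0.6  0.3 -0.3  0.2  0.3 -0.1
   0.7 -0.2  0.9  0.2 -0.2  0.  -0.1 -2.4 -0.2 -0.3  0.3 -0.8  0.7  0.1]]
-1 [445.91035587 -16.87774858   6.        ]
0 [540.81116374 -21.21787146   6.        ]
1 [635.7119716  -25.55799433   6.        ]
spanner head [ 615. -169.    8.] [  81. -144.    8.]
spanner ring [ 449. -162.    8.] [ -85. -145.    8.]
jar [ 552. -247.   85.] [  22. -225.   85.]
syr [ 667. -226.  125.] [ 136. -199.  125.]
drop1 [720. -84.  68.] [182. -55.  68.]
medA [366. -49.  75.] [-174.  -35.   75.]
medB [ 384. -158.   75.] [-150. -144.   75.]
leafl [538.  58.  26.] [-7. 79. 26.]
shelfnear [365.  76. 100.] [-180.   90.  100.]
shelffar [729.  72. 100.] [184. 102. 100.]
```

```bash
cat > go.py <<'E'
from h import *
YAW=-0.046; O=np.array([540.8,-21.2,0.])
RT=R.from_matrix(R.from_euler('z',YAW).as_matrix()@np.array([[0,-1,0],[-1,0,0],[0,0,-1.]]))
def rack(p): return R.from_euler('z',-YAW).apply(np.array(p)-O)
def to(xr,yr,z):
    st=arm.read_state(); r=R.from_quat(st['ee_rot']); w=R.from_euler('z',YAW).apply([xr,yr,z])+O
    print('lin',np.round(r.inv().apply(w-st['position']),1),'rot',np.round((r.inv()*RT).as_rotvec(),3))
def show():
    st=arm.read_state(); print(st['clock'],'rack',np.round(rack(st['position']),1),'F',np.round(R.from_euler('z',-YAW).apply(st['contact_force']),2),st['gripper_width'])
E
python3 -c "
from go import *
to(-95,-60,150)"
```

```text
lin [-390.4  401.8   55.5] rot [ 0.     0.    -1.177]
```

Request:
arm_command([
  {"grip": 0, "linear": [-40, 40, 0], "rot": [0, 0, -0.12]},
  {"grip": 0, "linear": [-80, 80, 0], "rot": [0, 0, -0.24]},
  {"grip": 0, "linear": [-120, 122, 0], "rot": [0, 0, -0.37]},
  {"grip": 0, "linear": [-160, 164, 0], "rot": [0, 0, -0.5]},
  {"grip": 0, "linear": [-200, 206, 0], "rot": [0, 0, -0.63]},
  {"grip": 0, "linear": [-240, 248, 0], "rot": [0, 0, -0.76]},
  {"grip": 0, "linear": [-280, 290, 0], "rot": [0, 0, -0.89]},
  {"grip": 0, "linear": [-320, 330, 20], "rot": [0, 0, -1.02]},
  {"grip": 0, "linear": [-360, 370, 40], "rot": [0, 0, -1.12]},
  {"grip": 0, "linear": [-390.4, 401.8, 55.5], "rot": [0, 0, -1.177]},
])

```text
clock: 2.55
position: [443.8, -74.7, 149.7]
ee_rot: [-0.692, 0.722, -0.0, 0.0]
contact_force: [0.8, 0.1, 0.3]
gripper_width: -0.2
grasp_force: 0.0
```

```bash
python3 -c "
from go import *
show();to(-95,-60,32)"
```

```text
2.55 rack [-94.5 -57.9 149.7] F [0.75 0.15 0.31] -0.19179904083721883
lin [  2.1   0.6 117.7] rot [-0.001  0.     0.004]
```

Descend to z≈32 and check that the tip is in front of the near cap.

Request:
arm_command([
  {"grip": 0, "linear": [2, 0.5, 40], "rot": [0, 0, 0.004]},
  {"grip": 0, "linear": [2, 0.5, 80], "rot": [0, 0, 0.004]},
  {"grip": 0, "linear": [2, 0.5, 105], "rot": [0, 0, 0.004]},
  {"grip": 0, "linear": [2, 0.5, 117.5], "rot": [0, 0, 0.004]},
  {"grip": 0, "linear": [2, 0.5, 117.5], "rot": [0, 0, 0.004]},
])

```text
clock: 3.18
position: [442.5, -78.8, 32.3]
ee_rot: [-0.689, 0.725, 0.0, -0.0]
contact_force: [0.5, -0.9, 0.0]
gripper_width: 0.2
grasp_force: 0.0
```

```bash
python3 -c "
from go import *
show()
s=imaging.get_image('side');t=imaging.get_image('top')
a=cv2.resize(s['frame'][90:250,150:380],None,fx=3,fy=3,interpolation=3)[:,:690]
b=cv2.resize(t['frame'][250:310,200:380][:, :],None,fx=3,fy=3)
b=np.pad(b,((0,0),(0,a.shape[1]-b.shape[1]),(0,0)))
cv2.imwrite('pics/a1.png',np.vstack([a[:410],b])[:,:,::-1])
"
```

```text
3.175 rack [-95.6 -62.   32.3] F [ 0.49 -0.9   0.01] 0.21633700115787266
```

View pics/a1.png

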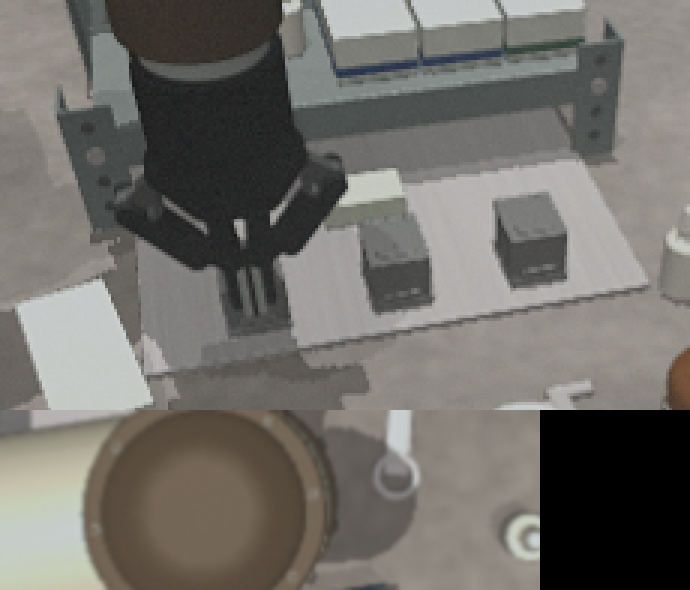

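The fingers stand centred in front of the near cap, at (255,300) in the crop. Next I push gently towards the shelves.

Request:
arm_command([
  {"grip": 0, "linear": [-8, 0, 0], "rot": [0, 0, 0]},
  {"grip": 0, "linear": [-16, 0, 0], "rot": [0, 0, 0]},
  {"grip": 0, "linear": [-21, 0, 0], "rot": [0, 0, 0]},
  {"grip": 0, "linear": [-21, 0, 0], "rot": [0, 0, 0]},
])

```text
clock: 3.78
position: [443.7, -57.2, 32.7]
ee_rot: [-0.69, 0.724, -0.0, 0.0]
contact_force: [0.9, 0.1, 0.6]
gripper_width: -0.0
grasp_force: 0.0
```

Request:
arm_command([
  {"grip": 0, "linear": [-2, 0, 0], "rot": [0, 0, 0]},
  {"grip": 0, "linear": [-3, 0, 0], "rot": [0, 0, 0]},
  {"grip": 0, "linear": [-3, 0, 0], "rot": [0, 0, 0]},
])

```text
clock: 4.15
position: [443.7, -54.8, 32.4]
ee_rot: [-0.689, 0.725, 0.0, -0.0]
contact_force: [-0.1, 0.9, 1.3]
gripper_width: -0.1
grasp_force: 0.0
```

Request:
arm_command([
  {"grip": 0, "linear": [-1, 0, 0], "rot": [0, 0, 0]},
  {"grip": 0, "linear": [-2, 0, 0], "rot": [0, 0, 0]},
  {"grip": 0, "linear": [-2, 0, 0], "rot": [0, 0, 0]},
])

```text
clock: 4.53
position: [443.8, -52.7, 32.5]
ee_rot: [-0.689, 0.725, 0.0, -0.0]
contact_force: [-0.3, -0.3, 1.1]
gripper_width: 0.4
grasp_force: 0.0
```

Request:
arm_command([
  {"grip": 0, "linear": [-1, 0, 0], "rot": [0, 0, 0]},
  {"grip": 0, "linear": [-2, 0, 0], "rot": [0, 0, 0]},
  {"grip": 0, "linear": [-2, 0, 0], "rot": [0, 0, 0]},
])

```text
clock: 4.9
position: [443.9, -50.7, 32.5]
ee_rot: [-0.689, 0.725, -0.0, 0.0]
contact_force: [-0.3, 0.3, -0.0]
gripper_width: 0.4
grasp_force: 0.0
```

Request:
arm_command([
  {"grip": 0, "linear": [-1, 0, 0], "rot": [0, 0, 0]},
  {"grip": 0, "linear": [-2, 0, 0], "rot": [0, 0, 0]},
  {"grip": 0, "linear": [-2, 0, 0], "rot": [0, 0, 0]},
])

```text
clock: 5.28
position: [444.0, -48.7, 32.5]
ee_rot: [-0.689, 0.725, 0.0, -0.0]
contact_force: [-0.9, 0.9, 0.4]
gripper_width: -0.4
grasp_force: 0.0
```

Request:
arm_command([
  {"grip": 0, "linear": [-1, 0, 0], "rot": [0, 0, 0]},
  {"grip": 0, "linear": [-2, 0, 0], "rot": [0, 0, 0]},
  {"grip": 0, "linear": [-2, 0, 0], "rot": [0, 0, 0]},
])

```text
clock: 5.65
position: [444.2, -46.7, 32.5]
ee_rot: [-0.689, 0.725, -0.0, 0.0]
contact_force: [0.1, 0.8, -1.4]
gripper_width: -0.2
grasp_force: 0.0
```

Request:
arm_command([
  {"grip": 0, "linear": [-1, 0, 0], "rot": [0, 0, 0]},
  {"grip": 0, "linear": [-2, 0, 0], "rot": [0, 0, 0]},
  {"grip": 0, "linear": [-2, 0, 0], "rot": [0, 0, 0]},
])

```text
clock: 6.02
position: [444.2, -44.7, 32.5]
ee_rot: [-0.689, 0.725, 0.0, -0.0]
contact_force: [-0.9, 0.3, 0.6]
gripper_width: 0.3
grasp_force: 0.0
```

```bash
python3 -c "
from go import *
for i in range(5):
  show(); imaging.get_image('side')
"
```

```text
6.025 rack [-95.4 -27.9  32.5] F [-0.96  0.29  0.61] 0.3003861172239886
6.075 rack [-95.4 -27.9  32.5] F [ 0.05 -0.87  0.06] -0.0373798083788581
6.125 rack [-95.4 -28.   32.5] F [-0.49 -0.45  0.72] 0.18063792561804454
6.175 rack [-95.4 -28.   32.5] F [ 0.04 -0.23 -0.95] -0.25142890072109236
6.225 rack [-95.4 -28.   32.5] F [-0.52  0.    0.47] 0.17470986027428226
```

Request:
arm_command([
  {"grip": 0, "linear": [-1, 0, 0], "rot": [0, 0, 0]},
  {"grip": 0, "linear": [-2, 0, 0], "rot": [0, 0, 0]},
  {"grip": 0, "linear": [-2, 0, 0], "rot": [0, 0, 0]},
])

```text
clock: 6.65
position: [444.4, -42.7, 32.5]
ee_rot: [-0.689, 0.725, -0.0, 0.0]
contact_force: [-0.2, -1.0, 0.2]
gripper_width: -0.3
grasp_force: 0.0
```

Request:
arm_command([
  {"grip": 0, "linear": [-1, 0, 0], "rot": [0, 0, 0]},
  {"grip": 0, "linear": [-2, 0, 0], "rot": [0, 0, 0]},
  {"grip": 0, "linear": [-2, 0, 0], "rot": [0, 0, 0]},
])

```text
clock: 7.02
position: [444.5, -40.7, 32.5]
ee_rot: [-0.689, 0.725, -0.0, 0.0]
contact_force: [-0.3, -0.3, -0.2]
gripper_width: -0.1
grasp_force: 0.0
```

```bash
cat >> go.py <<'E'
def favg(n=6):
    F=[];s=None
    for i in range(n): F.append(arm.read_state()['contact_force']); s=imaging.get_image('side')
    print('Favg',np.round(R.from_euler('z',-YAW).apply(np.mean(F,0)),2)); show(); return s
E
python3 -c "
from go import *
s=favg()
a=cv2.resize(s['frame'][130:220,180:380],None,fx=4,fy=4,interpolation=3)
cv2.imwrite('pics/a2.png',a[:,:,::-1])
"
```

```text
Favg [ 0.04 -0.03 -0.26]
7.325 rack [-95.4 -24.   32.5] F [0.26 0.96 0.45] 0.3224917040472841
```

View pics/a2.png

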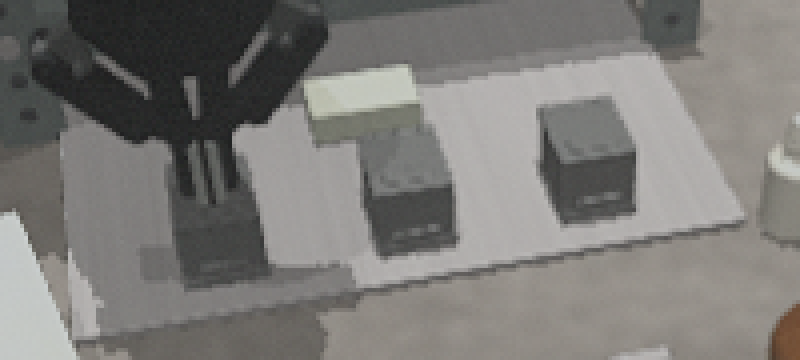

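The fingertips show at crop (207,203), over the near cap's top with its front face unobstructed. That doesn't fit the fingers being at z≈32 in front of the cap, so I'll compare projections.

```bash
python3 -c "
from go import *
s=imaging.get_image('side');st=arm.read_state()
print('tcp proj',proj(s,st['position']),'seen ~231.7 180.7; tip edge')
w=lambda x,y,z:R.from_euler('z',YAW).apply([x,y,z])+O
print(proj(s,[w(-115,-24,45),w(-75,-24,45),w(-115,-24,13),w(-75,-24,13),w(-115,19,45),w(-75,19,45)]))
print('in crop',[( (p-[180,130])*4).round().tolist() for p in proj(s,[w(-115,-24,45),w(-75,-24,45),w(-115,-24,13),w(-75,-24,13),w(-115,19,45),w(-75,19,45)])])
for z in(20,32,45,60): print(z,atz(s,(232,180.5),z).round(),rack(atz(s,(232,180.5),z)).round())
"
```

```text
tcp proj [[234.73809122 187.96392068]] seen ~231.7 180.7; tip edge
[[223.25752772 184.88128177]
 [244.58243798 181.29340301]
 [226.01332042 197.07014309]
 [246.63036325 193.4504388 ]
 [221.13448282 170.65037952]
 [241.62714829 167.37500942]]
in crop [[173.0, 220.0], [258.0, 205.0], [184.0, 268.0], [267.0, 254.0], [165.0, 163.0], [247.0, 150.0]]
20 [443.  -3.  20.] [-98.  14.  20.]
32 [443. -17.  32.] [-98.  -0.  32.]
45 [442. -32.  45.] [-98. -16.  45.]
60 [442. -50.  60.] [-98. -33.  60.]
```

```bash
python3 -c "
from go import *
s=imaging.get_image('side')
a=s['frame'][160:215,210:265].astype(float)
a=np.clip(255*(a/255*1.6)**0.6,0,255).astype(np.uint8)
a=cv2.resize(a,None,fx=10,fy=10,interpolation=2)
cv2.imwrite('pics/a3.png',a[:,:,::-1])
"
```

```text
(no output)
```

View pics/a3.png

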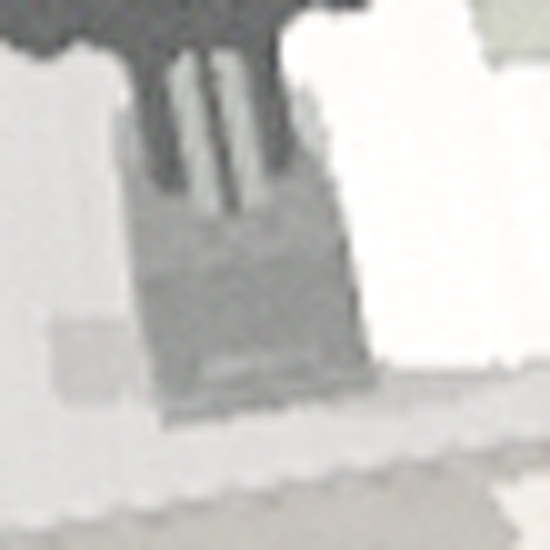

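The fingertips end at px (231.5,181), on the cap's top face, and the front top edge is at about (224,188)–(246,185.5). So the tips sit higher than I assumed, and my rack fit is also a few mm off in y. I'll refit with the front corners only and check the tip height.

```bash
python3 - <<'E'
import re
src=open('fit.py').read().split("f=least_squares")[0]
exec(src)
print('tcp_to_grasp',arm.tcp_to_grasp)
print('a1 tip pred',proj(s,[[442.5,-78.8,32.3],[442.5,-78.8,52.3]]),'seen 235,195')
st=arm.read_state();print('now pred +20',proj(s,st['position']+[0,0,20]),'seen 231.5,181')
m=np.array([i%4>=2 for i in range(12)]+[True,True])
for nm,cams in(('both',(1,1)),('side',(1,0)),('top',(0,1))):
    def r3(v):
        w=wor(np.r_[v[0],v[1],v[2],0,v[3]])[m]
        return np.r_[(proj(s,w)-ob[m,0])*cams[0],(proj(t,w)-ob[m,1])*cams[1]].ravel()
    f=least_squares(r3,[541,-25,-.046,-48],loss='soft_l1');print(nm,np.round(f.x,3),np.round(f.cost,1)); print(np.round(r3(f.x).reshape(-1,2).T,1))
E
```

```text
tcp_to_grasp 18.700000000000003
a1 tip pred [[237.09576025 201.54792456]
 [235.54363699 193.71662742]] seen 235,195
now pred +20 [[233.19230286 180.13572722]] seen 231.5,181
both [ 5.39256e+02 -2.58180e+01 -4.20000e-02 -4.39530e+01] 9.5
[[-1.  -0.3  2.   0.5  1.7  1.1  0.   1.2 -0.3 -0.1 -0.3 -0.2  1.1  0.2
   0.5 -0.4]
 [ 0.2 -0.3 -0.9 -0.4 -0.3  0.1  0.  -1.   1.8  1.   0.6 -1.8  0.8 -0.3
   1.5  0.4]]
side [ 5.37876e+02 -2.59500e+01 -4.30000e-02 -4.41970e+01] 3.8
[[-1.8 -1.   1.3 -0.2  1.1  0.5 -0.8  0.6 -0.  -0.  -0.  -0.   0.   0.
   0.  -0. ]
 [ 0.3 -0.1 -0.8 -0.2 -0.1  0.3  0.3 -0.7  0.   0.   0.  -0.   0.   0.
   0.   0. ]]
top [ 5.40581e+02 -2.57460e+01 -4.30000e-02 -4.38670e+01] 3.6
[[-0.   0.   0.   0.   0.   0.   0.   0.  -0.3 -0.1 -0.3 -0.2  1.1  0.2
   0.4 -0.4]
 [-0.  -0.  -0.  -0.  -0.  -0.  -0.  -0.   1.1  0.3 -0.1 -2.5  0.2 -1.
   0.8 -0.2]]
```

```bash
sed -i 's/^YAW=.*/YAW=-0.043; O=np.array([539.5,-25.8,0.])/' go.py; python3 -c "
from go import *
show();to(-95,-55,16)"
```

```text
7.525 rack [-94.4 -19.1  32.5] F [0.3  0.92 0.53] -0.029253644594175048
lin [35.9  0.4 16.5] rot [ 0.    -0.    -0.007]
```

Request:
arm_command([
  {"grip": 0, "linear": [18, 0.5, 0], "rot": [0, 0, 0]},
  {"grip": 0, "linear": [36, 0.5, 0], "rot": [0, 0, 0]},
  {"grip": 0, "linear": [36, 0.5, 8], "rot": [0, 0, 0]},
  {"grip": 0, "linear": [36, 0.5, 16.5], "rot": [0, 0, 0]},
  {"grip": 0, "linear": [27, 0.5, 16.5], "rot": [0, 0, 0]},
  {"grip": 0, "linear": [20, 0.5, 16.5], "rot": [0, 0, 0]},
  {"grip": 0, "linear": [20, 0.5, 16.5], "rot": [0, 0, 0]},
])

```text
clock: 8.4
position: [443.3, -59.8, 16.2]
ee_rot: [-0.69, 0.724, -0.0, 0.0]
contact_force: [0.7, 0.0, -0.1]
gripper_width: 0.2
grasp_force: 0.0
```

Request:
arm_command([
  {"grip": 0, "linear": [-1, 0, 0], "rot": [0, 0, 0]},
  {"grip": 0, "linear": [-2.5, 0, 0], "rot": [0, 0, 0]},
  {"grip": 0, "linear": [-2.5, 0, 0], "rot": [0, 0, 0]},
])

```text
clock: 8.78
position: [443.1, -58.2, 16.1]
ee_rot: [-0.689, 0.725, -0.0, 0.0]
contact_force: [0.7, 1.1, -0.2]
gripper_width: 0.3
grasp_force: 0.0
```

Request:
arm_command([
  {"grip": 0, "linear": [-1, 0, 0], "rot": [0, 0, 0]},
  {"grip": 0, "linear": [-2.5, 0, 0], "rot": [0, 0, 0]},
  {"grip": 0, "linear": [-2.5, 0, 0], "rot": [0, 0, 0]},
])

```text
clock: 9.15
position: [443.1, -55.9, 16.0]
ee_rot: [-0.689, 0.725, -0.0, -0.0]
contact_force: [0.4, -2.1, -0.2]
gripper_width: 0.3
grasp_force: 1.1
```

Request:
arm_command([
  {"grip": 0, "linear": [-1, 0, 0], "rot": [0, 0, 0]},
  {"grip": 0, "linear": [-2, 0, 0], "rot": [0, 0, 0]},
  {"grip": 0, "linear": [-2, 0, 0], "rot": [0, 0, 0]},
])

```text
clock: 9.52
position: [442.8, -54.9, 16.3]
ee_rot: [-0.689, 0.724, -0.0, -0.001]
contact_force: [0.2, -7.0, 4.3]
gripper_width: -0.0
grasp_force: 4.1
```

```bash
python3 -c "
from go import *
favg(4)"
```

```text
Favg [ 0.4  -7.96  3.75]
9.725 rack [-95.4 -33.2  16.4] F [-0.07 -7.6   3.18] -0.19051321440431204
```

Contact came at rack y≈-34.5, and the force rose stiffly to 8 N within about 1 mm, so the near bolt looks sound. Next is the middle one.

Request:
arm_command([
  {"grip": 0, "linear": [18, 0, 0], "rot": [0, 0, 0]},
  {"grip": 0, "linear": [18, -48, -4], "rot": [0, 0, 0]},
  {"grip": 0, "linear": [18, -95, -4], "rot": [0, 0, 0]},
  {"grip": 0, "linear": [10, -95, -4], "rot": [0, 0, 0]},
  {"grip": 0, "linear": [5.5, -95, -4], "rot": [0, 0, 0]},
  {"grip": 0, "linear": [5.5, -95, -4], "rot": [0, 0, 0]},
])

```text
clock: 10.48
position: [536.7, -63.5, 19.9]
ee_rot: [-0.689, 0.724, 0.0, -0.0]
contact_force: [-0.7, -0.9, -0.2]
gripper_width: 0.0
grasp_force: 0.0
```

```bash
python3 -c "
from go import *
favg(3)"
```

```text
Favg [-0.76 -0.28  0.02]
10.625 rack [ -0.6 -38.2  20.2] F [ 0.32 -0.32 -0.59] -0.20911432703356614
```

Request:
arm_command([
  {"grip": 0, "linear": [-1, 0, 0], "rot": [0, 0, 0]},
  {"grip": 0, "linear": [-2.5, 0, 0], "rot": [0, 0, 0]},
  {"grip": 0, "linear": [-2.5, 0, 0], "rot": [0, 0, 0]},
])

```text
clock: 11.0
position: [538.0, -61.4, 20.0]
ee_rot: [-0.689, 0.725, -0.0, 0.0]
contact_force: [-0.5, -0.6, 0.7]
gripper_width: -0.1
grasp_force: 0.0
```

Request:
arm_command([
  {"grip": 0, "linear": [-1, 0, 0], "rot": [0, 0, 0]},
  {"grip": 0, "linear": [-2, 0, 0], "rot": [0, 0, 0]},
  {"grip": 0, "linear": [-2, 0, 0], "rot": [0, 0, 0]},
])

```text
clock: 11.38
position: [538.1, -59.4, 20.0]
ee_rot: [-0.689, 0.725, 0.0, -0.0]
contact_force: [0.2, 0.1, 0.1]
gripper_width: -0.2
grasp_force: 0.0
```

```bash
python3 -c "
from go import *
favg(3)"
```

```text
Favg [ 0.49 -0.09  0.25]
11.525 rack [  0.1 -33.7  20. ] F [-0.19 -0.54 -0.36] 0.1380075160767222
```

Request:
arm_command([
  {"grip": 0, "linear": [-1, 0, 0], "rot": [0, 0, 0]},
  {"grip": 0, "linear": [-2, 0, 0], "rot": [0, 0, 0]},
  {"grip": 0, "linear": [-2, 0, 0], "rot": [0, 0, 0]},
])

```text
clock: 11.9
position: [538.2, -57.4, 20.0]
ee_rot: [-0.689, 0.725, -0.0, 0.0]
contact_force: [-0.1, 0.2, -0.0]
gripper_width: 0.1
grasp_force: 0.0
```

```bash
python3 -c "
from go import *
favg(3)"
```

```text
Favg [ 0.18  0.33 -0.33]
12.05 rack [  0.  -31.7  20. ] F [ 0.71 -0.19 -0.17] 0.28991625982030006
```

Request:
arm_command([
  {"grip": 0, "linear": [-1, 0, 0], "rot": [0, 0, 0]},
  {"grip": 0, "linear": [-2, 0, 0], "rot": [0, 0, 0]},
  {"grip": 0, "linear": [-2, 0, 0], "rot": [0, 0, 0]},
])

```text
clock: 12.42
position: [538.3, -55.4, 20.0]
ee_rot: [-0.689, 0.725, 0.0, 0.0]
contact_force: [-0.3, 0.4, -0.3]
gripper_width: -0.2
grasp_force: 0.0
```

```bash
python3 -c "
from go import *
favg(4)"
```

```text
Favg [-0.04  0.22  0.14]
12.625 rack [  0.1 -29.7  20. ] F [-0.44 -0.04 -0.64] -0.3220615067606436
```

Request:
arm_command([
  {"grip": 0, "linear": [-1, 0, 0], "rot": [0, 0, 0]},
  {"grip": 0, "linear": [-2, 0, 0], "rot": [0, 0, 0]},
  {"grip": 0, "linear": [-2, 0, 0], "rot": [0, 0, 0]},
])

```text
clock: 13.0
position: [538.4, -53.4, 20.0]
ee_rot: [-0.689, 0.724, -0.0, 0.0]
contact_force: [0.3, 0.5, -0.2]
gripper_width: 0.2
grasp_force: 0.0
```

```bash
python3 -c "
from go import *
favg(4)"
```

```text
Favg [ 0.24 -0.07 -0.09]
13.2 rack [  0.1 -27.7  20. ] F [ 0.34 -0.22  0.12] -0.015799051080044497
```

Request:
arm_command([
  {"grip": 0, "linear": [-1, 0, 0], "rot": [0, 0, 0]},
  {"grip": 0, "linear": [-2, 0, 0], "rot": [0, 0, 0]},
  {"grip": 0, "linear": [-2, 0, 0], "rot": [0, 0, 0]},
])

```text
clock: 13.58
position: [538.5, -51.4, 20.0]
ee_rot: [-0.689, 0.725, -0.0, 0.0]
contact_force: [0.6, -0.5, 0.2]
gripper_width: 0.3
grasp_force: 0.0
```

```bash
python3 -c "
from go import *
s=favg(4)
a=s['frame'][150:215,200:350].astype(float)
a=np.clip(255*(a/255*1.6)**0.6,0,255).astype(np.uint8)
a=cv2.resize(a,None,fx=5,fy=5,interpolation=2)
cv2.imwrite('pics/a4.png',a[:,:,::-1])"
```

```text
Favg [ 0.18 -0.21  0.12]
13.775 rack [  0.1 -25.7  20. ] F [-0.58 -0.71  0.49] 0.16523273491441612
```

View pics/a4.png

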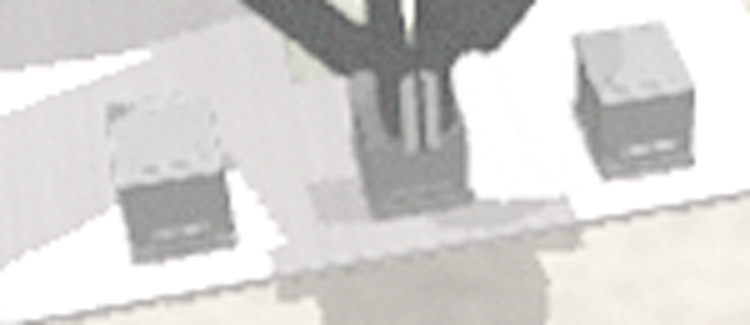

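```bash
python3 -c "
from go import *
s=imaging.get_image('side')
for px in((284,180),(284,181.5)):
  for z in (30,34,38,42,46,50): print(px,z,rack(atz(s,px,z)).round(1))
w=lambda x,y,z:R.from_euler('z',YAW).apply([x,y,z])+O
for x in(0,95):print('model front top/bot in a4',[((p-[200,150])*5).round().tolist() for p in proj(s,[w(x-20,-24,45),w(x+20,-24,45),w(x-21,-25,6),w(x+21,-25,6)])])
"
```

```text
(284, 180) 30 [  2.2 -18.   30. ]
(284, 180) 34 [  1.5 -22.4  34. ]
(284, 180) 38 [  0.7 -26.9  38. ]
(284, 180) 42 [ -0.1 -31.4  42. ]
(284, 180) 46 [ -0.9 -35.9  46. ]
(284, 180) 50 [ -1.6 -40.4  50. ]
(284, 181.5) 30 [  1.3 -22.3  30. ]
(284, 181.5) 34 [  0.5 -26.8  34. ]
(284, 181.5) 38 [ -0.2 -31.2  38. ]
(284, 181.5) 42 [ -1.  -35.7  42. ]
(284, 181.5) 46 [ -1.8 -40.1  46. ]
(284, 181.5) 50 [ -2.5 -44.6  50. ]
model front top/bot in a4 [[365.0, 141.0], [466.0, 123.0], [370.0, 216.0], [472.0, 198.0]]
model front top/bot in a4 [[601.0, 100.0], [697.0, 84.0], [597.0, 175.0], [694.0, 157.0]]
```

The middle fingertip at (284,180) is just about at the cap's top edge, so the tips really sit about 25 mm above the reported TCP. I'll back off, go lower and push again.

Request:
arm_command([
  {"grip": 0, "linear": [14, 0, 0], "rot": [0, 0, 0]},
  {"grip": 0, "linear": [26, 0, 0], "rot": [0, 0, 0]},
  {"grip": 0, "linear": [26, 0, 6], "rot": [0, 0, 0]},
  {"grip": 0, "linear": [26, 0, 11], "rot": [0, 0, 0]},
  {"grip": 0, "linear": [18, 0, 11], "rot": [0, 0, 0]},
  {"grip": 0, "linear": [12, 0, 11], "rot": [0, 0, 0]},
  {"grip": 0, "linear": [12, 0, 11], "rot": [0, 0, 0]},
])

```text
clock: 14.7
position: [538.2, -62.6, 9.2]
ee_rot: [-0.69, 0.724, -0.0, 0.0]
contact_force: [0.1, 0.2, -0.1]
gripper_width: 0.2
grasp_force: 0.0
```

Request:
arm_command([
  {"grip": 0, "linear": [-1, 0, 0], "rot": [0, 0, 0]},
  {"grip": 0, "linear": [-2, 0, 0], "rot": [0, 0, 0]},
  {"grip": 0, "linear": [-2, 0, 0], "rot": [0, 0, 0]},
])

```text
clock: 15.08
position: [538.0, -61.5, 9.1]
ee_rot: [-0.689, 0.725, -0.0, 0.0]
contact_force: [-1.5, 0.1, 0.4]
gripper_width: 0.1
grasp_force: 0.0
```

```bash
python3 -c "
from go import *
favg(3)"
```

```text
Favg [-0.39 -0.15  0.1 ]
15.225 rack [  0.  -35.8   9. ] F [-0.62  0.04 -0.13] -0.21635421500790122
```

Request:
arm_command([
  {"grip": 0, "linear": [-1, 0, 0], "rot": [0, 0, 0]},
  {"grip": 0, "linear": [-2, 0, 0], "rot": [0, 0, 0]},
  {"grip": 0, "linear": [-2, 0, 0], "rot": [0, 0, 0]},
])

```text
clock: 15.6
position: [537.9, -60.6, 9.0]
ee_rot: [-0.689, 0.725, -0.0, -0.001]
contact_force: [0.7, -6.2, 0.2]
gripper_width: -0.2
grasp_force: 2.9
```

```bash
python3 -c "
from go import *
favg(3)"
```

```text
Favg [ 0.79 -5.85  0.16]
15.75 rack [ -0.1 -34.9   9. ] F [ 0.13 -5.38  0.01] 0.03710425477494452
```

Request:
arm_command([
  {"grip": 0, "linear": [-1, 0, 0], "rot": [0, 0, 0]},
  {"grip": 0, "linear": [-2, 0, 0], "rot": [0, 0, 0]},
  {"grip": 0, "linear": [-2, 0, 0], "rot": [0, 0, 0]},
])

```text
clock: 16.12
position: [537.8, -60.5, 9.1]
ee_rot: [-0.689, 0.725, -0.001, -0.002]
contact_force: [2.2, -15.1, 0.1]
gripper_width: 0.0
grasp_force: 7.1
```

```bash
python3 -c "
from go import *
favg(3)"
```

```text
Favg [  2.87 -14.21  -0.41]
16.275 rack [ -0.2 -34.8   9.1] F [  2.25 -13.83   0.05] -0.047428083882209864
```

The middle bolt is sound: 14 N with no motion, and contact is at y≈-35. Now the far one.

Request:
arm_command([
  {"grip": 0, "linear": [18, 0, 0], "rot": [0, 0, 0]},
  {"grip": 0, "linear": [18, -48, 0], "rot": [0, 0, 0]},
  {"grip": 0, "linear": [18, -95, 0], "rot": [0, 0, 0]},
  {"grip": 0, "linear": [10, -95, 0], "rot": [0, 0, 0]},
  {"grip": 0, "linear": [4, -95, 0], "rot": [0, 0, 0]},
  {"grip": 0, "linear": [4, -95, 0], "rot": [0, 0, 0]},
])

```text
clock: 17.02
position: [631.7, -65.7, 9.0]
ee_rot: [-0.689, 0.724, 0.0, -0.0]
contact_force: [0.1, -0.4, 0.4]
gripper_width: -0.1
grasp_force: 0.0
```

Request:
arm_command([
  {"grip": 0, "linear": [-1, 0, 0], "rot": [0, 0, 0]},
  {"grip": 0, "linear": [-2, 0, 0], "rot": [0, 0, 0]},
  {"grip": 0, "linear": [-2, 0, 0], "rot": [0, 0, 0]},
])

```text
clock: 17.4
position: [632.8, -64.3, 9.2]
ee_rot: [-0.689, 0.725, -0.0, 0.0]
contact_force: [-0.3, -0.5, -0.0]
gripper_width: -0.0
grasp_force: 0.1
```

```bash
python3 -c "
from go import *
favg(3)"
```

```text
Favg [ 0.32 -0.43  0.11]
17.55 rack [ 95.  -34.5   9. ] F [0.08 0.55 0.43] -0.2960719656608116
```

Request:
arm_command([
  {"grip": 0, "linear": [-1, 0, 0], "rot": [0, 0, 0]},
  {"grip": 0, "linear": [-2, 0, 0], "rot": [0, 0, 0]},
  {"grip": 0, "linear": [-2, 0, 0], "rot": [0, 0, 0]},
])

```text
clock: 17.92
position: [633.2, -62.3, 9.2]
ee_rot: [-0.689, 0.725, -0.0, 0.0]
contact_force: [-0.4, -1.0, 1.2]
gripper_width: 0.0
grasp_force: 0.5
```

```bash
python3 -c "
from go import *
favg(3)"
```

```text
Favg [-0.25 -1.22  0.74]
18.075 rack [ 95.1 -32.4   9.1] F [ 0.33 -1.24  1.32] 0.06686975757650465
```

Request:
arm_command([
  {"grip": 0, "linear": [-1, 0, 0], "rot": [0, 0, 0]},
  {"grip": 0, "linear": [-2, 0, 0], "rot": [0, 0, 0]},
  {"grip": 0, "linear": [-2, 0, 0], "rot": [0, 0, 0]},
])

```text
clock: 18.45
position: [633.3, -60.3, 9.2]
ee_rot: [-0.689, 0.725, -0.0, 0.0]
contact_force: [-0.3, -2.1, 2.2]
gripper_width: -0.0
grasp_force: 1.2
```

```bash
python3 -c "
from go import *
favg(3)"
```

```text
Favg [-0.22 -2.36  1.88]
18.6 rack [ 95.2 -30.5   9.2] F [-1.06 -2.69  2.48] 0.03872225878037889
```

The far bolt rocks: it gave about 4 mm at about 2 N with a soft slope, so it is the loose one. Retract, rise, open and move over it.

Request:
arm_command([
  {"grip": 0, "linear": [12, 0, 0], "rot": [0, 0, 0]},
  {"grip": 0, "linear": [20, 0, -10], "rot": [0, 0, 0]},
  {"grip": 0, "linear": [20, 0, -45], "rot": [0, 0, 0]},
  {"grip": 0.72, "linear": [10, 0, -65], "rot": [0, 0, 0]},
  {"grip": 0.72, "linear": [-18.5, 0, -65], "rot": [0, 0, 0]},
  {"grip": 0.72, "linear": [-18.5, 0, -40], "rot": [0, 0, 0]},
  {"grip": 0.72, "linear": [-18.5, 0, -40], "rot": [0, 0, 0]},
])

```text
clock: 19.48
position: [632.5, -42.0, 47.6]
ee_rot: [-0.689, 0.725, 0.001, -0.002]
contact_force: [-0.6, -0.3, 0.3]
gripper_width: 61.6
grasp_force: 0.0
```

```bash
python3 -c "
from go import *
s=favg(2)
a=s['frame'][110:220,250:400].astype(float)
a=np.clip(255*(a/255*1.6)**0.6,0,255).astype(np.uint8)
a=cv2.resize(a,None,fx=5,fy=5,interpolation=2)
cv2.imwrite('pics/a5.png',a[:,:,::-1])
p=arm.read_state()['position']
print([((q-[250,110])*5).round().tolist() for q in proj(s,[p,p+[0,0,20],p+[0,0,35]])])"
```

```text
Favg [-0.46 -0.45  0.2 ]
19.575 rack [ 95.5 -12.4  49.5] F [-0.01  0.38  0.28] 61.563230633386894
[[392.0, 265.0], [394.0, 225.0], [395.0, 194.0]]
```

View pics/a5.png

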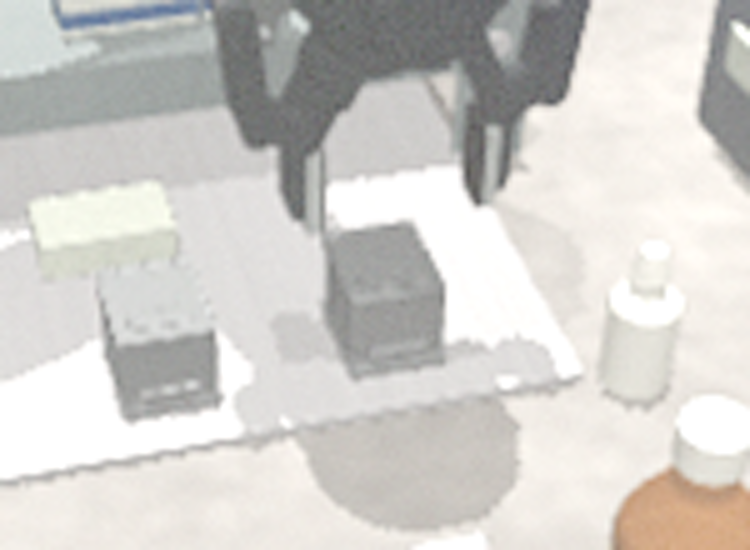

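The open fingers at (315,228) and (488,203) straddle the far cap, which spans 330–443, and they're centred with tips about 78 mm up. I'll descend 54 mm and close.

Request:
arm_command([
  {"grip": 0.72, "linear": [0, 0, 15], "rot": [0, 0, 0]},
  {"grip": 0.72, "linear": [0, 0, 30], "rot": [0, 0, 0]},
  {"grip": 0.72, "linear": [0, 0, 42], "rot": [0, 0, 0]},
  {"grip": 0.72, "linear": [0, 0, 50], "rot": [0, 0, 0]},
  {"grip": 0.72, "linear": [0, 0, 54], "rot": [0, 0, 0]},
  {"grip": 0.72, "linear": [0, 0, 54], "rot": [0, 0, 0]},
])

```text
clock: 20.32
position: [634.1, -41.7, -5.2]
ee_rot: [-0.689, 0.725, 0.0, -0.0]
contact_force: [0.9, -0.4, 0.6]
gripper_width: 61.5
grasp_force: 0.0
```

```bash
python3 -c "
from go import *
s=favg(2)
a=s['frame'][110:220,250:400].astype(float)
a=np.clip(255*(a/255*1.6)**0.6,0,255).astype(np.uint8)
a=cv2.resize(a,None,fx=5,fy=5,interpolation=2)
cv2.imwrite('pics/a6.png',a[:,:,::-1])"
```

```text
Favg [ 0.41 -0.17  0.25]
20.425 rack [ 95.6 -11.8  -4.6] F [ 0.06  0.94 -0.18] 61.87971313389767
```

View pics/a6.png

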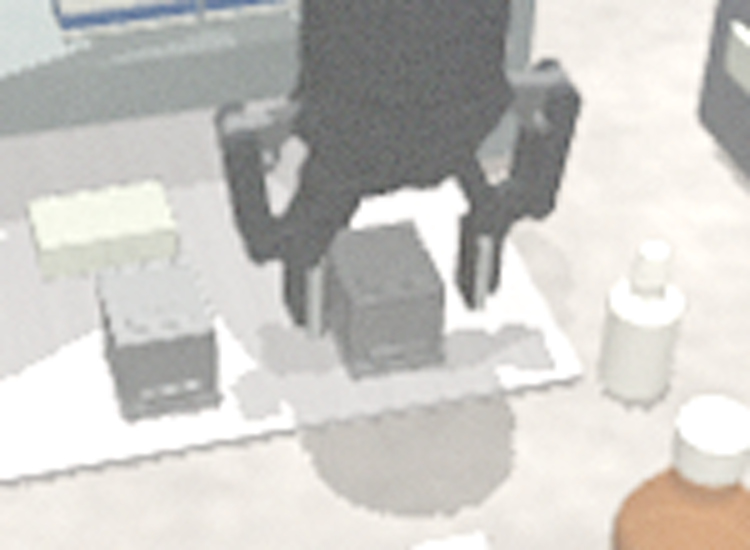

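The tips are beside the cap at (313,338) and (478,308), about 17 mm below its top and clear of it. Closing now.

Request:
arm_command([
  {"grip": 0.72, "linear": [0, 1.5, 3], "rot": [0, 0, 0]},
  {"grip": 0.55, "linear": [0, 1.5, 3], "rot": [0, 0, 0]},
  {"grip": 0.3, "linear": [0, 1.5, 3], "rot": [0, 0, 0]},
  {"grip": 0.3, "linear": [0, 1.5, 3], "rot": [0, 0, 0]},
  {"grip": 0.3, "linear": [0, 1.5, 3], "rot": [0, 0, 0]},
  {"grip": 0.3, "linear": [0, 1.5, 3], "rot": [0, 0, 0]},
])

```text
clock: 21.18
position: [633.5, -41.6, -7.3]
ee_rot: [-0.689, 0.724, -0.001, 0.001]
contact_force: [1.6, -0.7, 3.6]
gripper_width: 38.8
grasp_force: 60.1
```

Gripped: width 38.8 mm at 60 N. Swing up along the hinge arc, to about 0.6 rad first.

Request:
arm_command([
  {"grip": 0.3, "linear": [0.7, 0, -3.4], "rot": [0, 0, 0]},
  {"grip": 0.3, "linear": [1.1, 0, -6.8], "rot": [0, 0, 0]},
  {"grip": 0.3, "linear": [1.1, 0, -10.2], "rot": [0, 0, 0]},
  {"grip": 0.3, "linear": [0.9, 0, -13.6], "rot": [0, 0, 0]},
  {"grip": 0.3, "linear": [0.2, 0, -17], "rot": [0, 0, 0]},
  {"grip": 0.3, "linear": [-0.7, 0, -20.2], "rot": [0, 0, 0]},
  {"grip": 0.3, "linear": [-0.7, 0, -20.2], "rot": [0, 0, 0]},
])

```text
clock: 22.05
position: [633.0, -42.7, 8.1]
ee_rot: [-0.688, 0.725, -0.0, -0.0]
contact_force: [10.1, -8.2, -19.4]
gripper_width: 38.8
grasp_force: 63.9
```

```bash
python3 -c "
from go import *
favg(3)"
```

```text
Favg [ 10.36  -7.36 -17.97]
22.2 rack [ 94.1 -12.8   8. ] F [ 10.11  -7.5  -18.99] 38.786792606933815
```

Request:
arm_command([
  {"grip": 0.3, "linear": [-1.2, -0.7, -3.2], "rot": [0, 0, 0]},
  {"grip": 0.3, "linear": [-2.9, -1.2, -6.2], "rot": [0, 0, 0]},
  {"grip": 0.3, "linear": [-4.8, -1.5, -9], "rot": [0, 0, 0]},
  {"grip": 0.3, "linear": [-6.9, -1.5, -11.7], "rot": [0, 0, 0]},
  {"grip": 0.3, "linear": [-6.9, -1.5, -11.7], "rot": [0, 0, 0]},
  {"grip": 0.3, "linear": [-6.9, -1.5, -11.7], "rot": [0, 0, 0]},
])

```text
clock: 22.95
position: [633.3, -36.1, 19.0]
ee_rot: [-0.688, 0.725, 0.001, -0.002]
contact_force: [8.4, -9.4, -19.1]
gripper_width: 38.8
grasp_force: 63.5
```

```bash
python3 -c "
from go import *
favg(3)"
```

```text
Favg [  8.78  -8.55 -19.14]
23.1 rack [94.1 -6.3 19. ] F [  8.11  -7.18 -19.09] 38.93651755525689
```

Request:
arm_command([
  {"grip": 0.3, "linear": [-2.5, -0.5, -2.4], "rot": [0, 0, 0]},
  {"grip": 0.3, "linear": [-5.1, -1, -4.6], "rot": [0, 0, 0]},
  {"grip": 0.3, "linear": [-7.2, -1, -6], "rot": [0, 0, 0]},
  {"grip": 0.3, "linear": [-9.4, -1, -7.3], "rot": [0, 0, 0]},
  {"grip": 0.3, "linear": [-12, -1, -8.5], "rot": [0, 0, 0]},
  {"grip": 0.3, "linear": [-12, -1, -8.5], "rot": [0, 0, 0]},
  {"grip": 0.3, "linear": [-12, -1, -8.5], "rot": [0, 0, 0]},
])

```text
clock: 23.98
position: [633.6, -24.7, 27.1]
ee_rot: [-0.688, 0.726, 0.002, -0.003]
contact_force: [6.6, -9.1, -18.3]
gripper_width: 38.8
grasp_force: 63.1
```

```bash
python3 -c "
from go import *
s=favg(3);t=imaging.get_image('top')
g=lambda f:np.clip(255*(f.astype(float)/255*1.6)**0.6,0,255).astype(np.uint8)
a=cv2.resize(g(s['frame'][110:210,250:400]),None,fx=5,fy=5,interpolation=2)
cv2.imwrite('pics/a7.png',a[:,:,::-1])"
```

```text
Favg [  7.24  -9.05 -18.03]
24.125 rack [94.   5.1 27.1] F [  7.37  -9.36 -18.23] 38.57694455000168
```

View pics/a7.png

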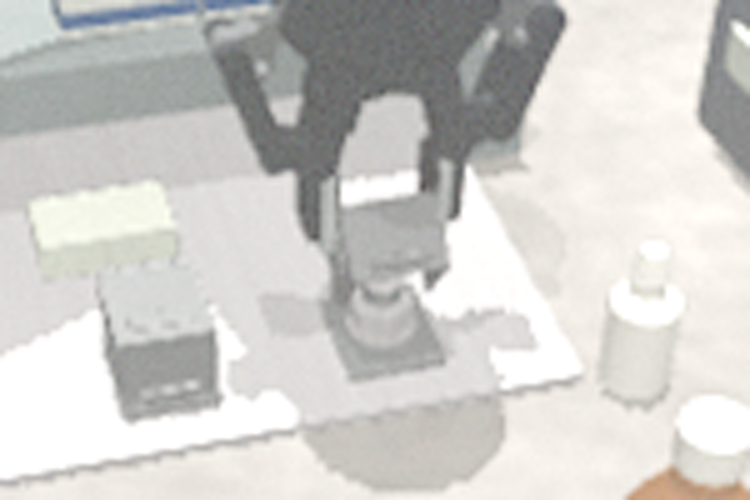

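The nut and stud now show at (380,315), with the cap swung up between the pads at (393,235). I'll add a little more swing for margin, then check that it holds.

Request:
arm_command([
  {"grip": 0.3, "linear": [-2.5, -0.5, -1], "rot": [0, 0, 0]},
  {"grip": 0.3, "linear": [-5, -0.5, -2], "rot": [0, 0, 0]},
  {"grip": 0.3, "linear": [-6.5, -0.5, -2.5], "rot": [0, 0, 0]},
  {"grip": 0.3, "linear": [-6.5, -0.5, -2.5], "rot": [0, 0, 0]},
  {"grip": 0.3, "linear": [-6.5, -0.5, -2.5], "rot": [0, 0, 0]},
  {"grip": 0.3, "linear": [-6.5, -0.5, -2.5], "rot": [0, 0, 0]},
  {"grip": 0.3, "linear": [-6.5, -0.5, -2.5], "rot": [0, 0, 0]},
  {"grip": 0.3, "linear": [-6.5, -0.5, -2.5], "rot": [0, 0, 0]},
])

```text
clock: 25.18
position: [633.8, -19.1, 29.0]
ee_rot: [-0.688, 0.726, 0.002, -0.004]
contact_force: [6.1, -10.5, -20.5]
gripper_width: 38.5
grasp_force: 62.8
```

```bash
python3 -c "
from go import *
favg(6);st=arm.read_state();print(st['grasp_force'])
t=imaging.get_image('top');s=imaging.get_image('side')
# other two caps and stock unchanged vs first pictures
for n,p,b in(('s0',s,(185,140,300,215)),('s0',s,(360,150,410,260)),('t0',t,(205,210,300,300)),('t0',t,(280,110,460,310))):
    o=cv2.imread('pics/%s.png'%n)[:,:,::-1];x0,y0,x1,y1=b
    d=np.abs(o[y0:y1,x0:x1].astype(int)-p['frame'][y0:y1,x0:x1]).max(2);print(n,b,(d>60).sum())"
```

```text
Favg [  7.39 -11.2  -19.91]
25.475 rack [93.9 10.8 29. ] F [  7.05 -11.07 -19.33] 38.59302151842476
62.751832173598814
s0 (185, 140, 300, 215) 5
s0 (360, 150, 410, 260) 0
t0 (205, 210, 300, 300) 315
t0 (280, 110, 460, 310) 10
```

```bash
python3 -c "
from bench import job
print(job.job_done())"
```

```text
the job is handed in; nothing more can be done
None
```

The far bolt is the loose one; I handed in with its cap held open in the gripper at about 1.4 rad by my estimate, well past half-way. The other two caps are shut and the stock looked undisturbed in the last pictures. The near bolt's nudge was the least clear: it resisted stiffly, but I caught the cap near its top edge.

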